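# Reset the cam clamp on the fuse test station

### The arm

A 7-joint arm with a two-finger parallel gripper is mounted at the origin on the work surface. World frame = base frame: x ahead of the robot, y to its left, z up, the work surface at z = 0. Lengths are in mm, angles in degrees, forces in N, time in s.
With the tool pointing down it reaches from about 350 to 900 mm from the base axis. Payload 8.1 kg.
Tool frame: the origin (TCP) lies at the very end of the fingers, on their centre line; the grasp point (between the pads) lies 19 mm behind it; z points along the fingers, x is the direction in which the jaws open and shut, and the axes are right-handed (so a half turn about z gives the same grasp; the last joint's range is limited). The gripper opens to 92 mm and grips with 3 to 60 N. Pads are 19 mm wide; open, the fingers measure 130 mm over their backs; the gripper's body (75 mm by 190 mm) begins 47 mm behind the grasp point.
Start: joints at [68.377, 24.895, 1.432, 90.138, -0.665, 64.973, -4.303], TCP at [169.572, -601.57, 226.742] pointing down, gripper open.
Joint ranges: [-149.89, 149.89], [-25.12, 119.58], [-72.63, 75.52], [4.76, 147.25], [-75.54, 255.54], [6.69, 114.76], [-157.13, 157.13]. Speed limits (degrees/s): [127.2, 127.2, 172.46, 172.46, 180, 180, 180].

### API

Orientations are given as a 3x3 rotation matrix whose columns are the frame's x, y, z axes.
In Python, from bench import monitor, vision, ticket gives the robot as it stands.
- The arm moves only by the tool jog_arm, never from a script. Its argument "motion" is a list that holds one entry, the list of rows, each a list of 5 numbers: the shift along the world's x, y, z in m, then the turn about the world's z in degrees, then the opening in per cent of the stroke, from 0 (shut) to 100 (fully open). In form: [[[x, y, z, turn, claw], ...]]. A call has 1 to 8 rows; each row is the pose to reach, as a shift and turn from the pose measured when the call began; what a row does not reach only later rows make up. A row lasts 1/8 s, in which the tool goes at most 62.5 mm and 10.7 degrees, less where a joint would pass 70% of its speed; a pose out of reach is approached as far as the arm can. A call with a gripper value outside its range is refused whole. The fingers move at their own pace and stop on an object; the grip force is fixed at half the most. Time passes only in rows, so rows that repeat a pose let the fingers close. It gives the time, the measured TCP pose, the force and the opening at its end, in the units of the state.
- monitor.sense(): the state, without advancing time (a new reading comes with each control period).
- vision.read_camera(name): name is "side" or "top" or "wrist"; returns a dict with "image" (400x640x3 uint8, blue, green, red), "range_z" (400x640 float32, mm along the optical axis (not along the pixel's ray), 0 where there is no reading), "mtx" (3x3 intrinsics, pixels), "k1" (the pictures are not rectified: a ray, as slopes to the right and down, at radius r is drawn at 1 + k1 r^2 times it, then the intrinsics apply), "pose" (4x4, takes a point from camera to world coordinates). Camera axes: x right, y down, z forward; pixel columns grow to the right and rows downward; lengths in mm; the calibration is good to about 2 mm. A picture is of the moment at which its call begins.
- ticket.hand_in(): hands the job in, once; it reports no verdict.
The state is a dict: "time": time; "joint_positions": joint angles; "qvel": joint speeds; "joint_efforts": joint torques, N m; "eef_pos": TCP position; "tool_rot": TCP orientation; "wrist_force": force on the tool from outside, world axes, zero at the start; "wrist_torque": the same for the moment, N m; "width": finger opening in mm.
Only numpy, scipy, OpenCV 4.12 (cv2) and the standard library are available. Lean on these libraries where they do the work, as an engineer would, in place of code of your own. Each camera call takes 0.05 s, during which the arm holds its last target.

### The job

The fuse in the test station's holder sits loose under its cam clamp. Flip the clamp lever fully up, turn the round knob on the bridge clockwise until the pad under it just comes to bear on the fuse, and flip the lever fully down again so that the fuse is held firmly. Leave the spare fuse, porcelain stub and red knob on the turntable where they are.

Things in the scene. Friction and masses are not known exactly. Their poses are not given: they have to be found in the camera images.
- station: Whole fixed station: turntable (270 mm wide, 20 thick) with fuse holder, pillar, bridge, lever housing, guard. Origin: turntable centre, underside; z up; +y runs from knob to lever. Its frame in mm: bridge x +-22, y -128..-18, top z 108, pillar below it. Cheeks beside the lever x +-8.5 to +-20.5, y -21..45, z 78..114. Place and yaw vary; it does not move in the run.
- guard_edge (a point): Lower front edge of the guard's grey roof, at (0, 86, 150) mm in the station's frame. Roof x +-35, y 86..127, z 150..183, on a post y 115..127. It overhangs the lever's end, so the closed lever's grip cannot be reached straight down: lean the tool about 40 degrees, its body towards the knob, fingers pointing down and towards the guard.
- lever (a joint): Cam lever, rad; its cam lifts the fuse's seat by 6 mm as it goes down. 0 = down (closed), level along the station's +y; grows as its free end rises; 1.3 = fully up (open), its stop. Takes 0.16 N m to move and stays where left; with the pad on the fuse it needs up to about 0.3 N m on the way down, and stays down. It starts down.
- lever_pivot (a point): Lever's hinge, at (0, 0, 98) mm in the station's frame; the hinge axis is the station's x axis.
- lever_grip (a point): Middle of the lever's black grip, 68 mm from the hinge; y axis along the lever away from the hinge, x along the hinge. Grip 14 mm wide (along x), 12 mm thick, from 55 to 90 mm from the hinge, free at both sides for fingers.
- knob_grip (a point): On the axis of the round knurled aluminium knob on the bridge, at (0, -100, 136) mm in the station's frame. Knob 36 mm wide, z 122..146, free all round. Clockwise from above lowers the pad 5 mm per rad; takes 0.16 N m, some 0.08 more once the pad bears on the fuse. With the lever up it is 1.5 to 2.9 rad from touching (unknown): several grasps. No stop before 1.3 rad past touch.
- pad (a joint): Squeeze in m of the spring of the rubber-faced pad (30 x 20 mm, under the bridge below the knob, moves straight up and down): 0 while the pad hangs free or just touches, up to 0.012 (solid) as the fuse presses it up. 16 N at 0, plus 1.2 N per mm. Closing the lever lifts the fuse by 6 mm, so a pad that just bears on the fuse with the lever up ends near 0.006; up to 0.010 is good.
- fuse_center (a point): Centre of the fuse in the holder: ceramic with silver end caps, 22 mm across, 58 mm long, lying loose along the station's x axis under the pad.
- fuse: The same fuse; origin on its underside, half-way along; x axis along it.
- spare_center (a point): Centre of a like fuse standing on end on the turntable (22 mm across, 58 mm high). Leave alone.
- insulator_center (a point): Centre of a white ribbed porcelain stub on the turntable, 28 mm across, 42 mm high. Leave alone.
- red_knob_center (a point): Centre of a spare red knurled knob lying on the turntable, 26 mm across, 24 mm high. Leave alone.
Not all that is in view belongs to the job. What is shaped like the fuse but blue or brown is not meant.

How it is judged (in metres and radians):
On the way, in this order (a step that is already met when the one before it is completed fails the run):
1. the lever is flipped up (value of joint lever above 1.1 rad), for 0.2 s.
2. with the lever up, the knob is turned until the pad bears on the fuse (fuse and station press on one another with over 8 N) (value of joint lever above 1 rad and contact force between fuse and station above 8 N), for 0.2 s.
At the end, for the whole second after the job is handed in: The lever is down (within 0.08 rad of level), the pad's spring is squeezed between 4.5 and 10 mm on the fuse and fuse and station press on one another with over 15 N, and the fuse lies still in its holder, within 6 mm of the holder's middle and 0.1 rad of the holder's line (value of joint lever below 0.08 rad and value of joint pad between 0.0045 and 0.01 m and contact force between fuse and station above 15 N and x of fuse_center in the frame of station between -0.006 and 0.006 m and y of fuse_center in the frame of station between -0.106 and -0.094 m and angle between the x axis of fuse and the x axis of station, either way round below 0.1 rad and linear speed of fuse below 0.01 m/s); the robot touches nothing.
It fails at once if the spare fuse is moved by more than 15 mm (distance of spare_center from where it was at the start of the episode above 0.015 m).
It fails at once if the insulator is moved by more than 15 mm (distance of insulator_center from where it was at the start of the episode above 0.015 m).
It fails at once if the red knob is moved by more than 15 mm (distance of red_knob_center from where it was at the start of the episode above 0.015 m).
It also fails if it takes over 72 s, if anything falls off the work surface, if the arm or the gripper's body presses on something with over 40 N, if the wrist force passes 120 N, or if a joint passes its speed limit or range.

## Working session

There is one attempt and no reset: what is moved stays moved. The work goes in short steps, Python scripts to look and compute and a tool call to move; the robot and the scene stay as the last step left them, time stands still between calls to the robot, and variables do not carry over. Pictures are saved under pics/ and viewed, and the job is handed in when it is done.

Besides the shell and the picture viewer there is one more tool, called after "Call:" by a JSON object that holds its "op" and its "data". jog_arm: Moves the arm, as the interface text tells. Its arguments: {"type":"object","properties":{"motion":{"type":"array"}},"required":["motion"]}

```bash
ls -la; mkdir -p pics; python3 - <<'E'
from bench import monitor, vision, ticket
import cv2,numpy as np
s=monitor.sense()
for k,v in s.items(): print(k,np.round(v,3).tolist())
for n in ["side","top","wrist"]:
    c=vision.read_camera(n); cv2.imwrite(f"pics/a_{n}.png",c["image"]); print(n,c["mtx"].tolist(),c["k1"],np.round(c["pose"],3).tolist())
    np.savez(f"pics/a_{n}.npz",**c)
E
```

```text
total 12
drwxr-xr-x  3 agent agent 4096 Dec  7 04:35 .
drwxr-xr-x 23 root  root  4096 Dec  7 04:35 ..
drwxr-xr-x  2 agent agent 4096 Dec  7 04:35 pics
time 0.0
joint_positions [68.378, 24.934, 1.432, 90.19, -0.663, 64.974, -4.304]
qvel [0.029, -0.024, 0.041, 0.022, -0.038, 0.018, 0.012]
joint_efforts [-0.0, -66.785, 0.985, -31.447, -0.061, 0.043, 0.0]
eef_pos [169.365, -601.079, 225.966]
tool_rot [[0.271, -0.963, -0.001], [-0.963, -0.271, 0.001], [-0.002, 0.0, -1.0]]
wrist_force [0.228, 0.294, -0.618]
wrist_torque [0.01, 0.012, 0.074]
width 91.436
side [[514.2469010984179, 0.0, 312.3595968368914], [0.0, 514.2469010984179, 196.36257965395882], [0.0, 0.0, 1.0]] 0.018961877523113936 [[0.976, -0.144, 0.165, 431.432], [-0.219, -0.7, 0.68, -625.358], [0.018, -0.7, -0.714, 732.48], [0.0, 0.0, 0.0, 1.0]]
top [[422.5409944345897, 0.0, 320.66547533748366], [0.0, 422.5409944345897, 197.95755295810773], [0.0, 0.0, 1.0]] -0.005528692048376031 [[-0.014, -0.988, 0.154, 494.765], [-1.0, 0.014, -0.002, -13.134], [-0.0, -0.154, -0.988, 793.854], [0.0, 0.0, 0.0, 1.0]]
wrist [[293.34309919692373, 0.0, 315.35217523476143], [0.0, 293.34309919692373, 199.34607264656802], [0.0, 0.0, 1.0]] -0.03193366123870532 [[0.271, -0.932, -0.242, 233.317], [-0.963, -0.263, -0.066, -582.762], [-0.002, 0.251, -0.968, 383.213], [0.0, 0.0, 0.0, 1.0]]
```

View pics/a_side.png

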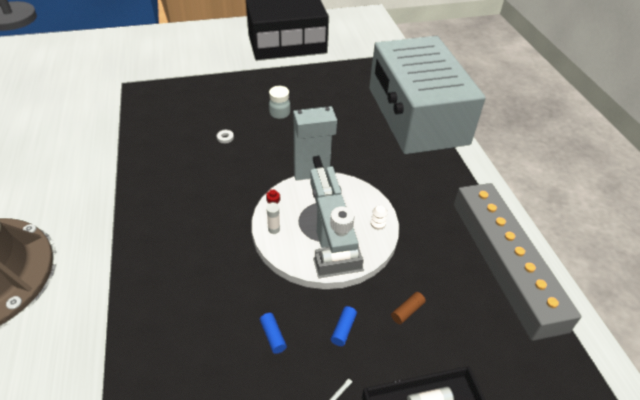

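View pics/a_top.png

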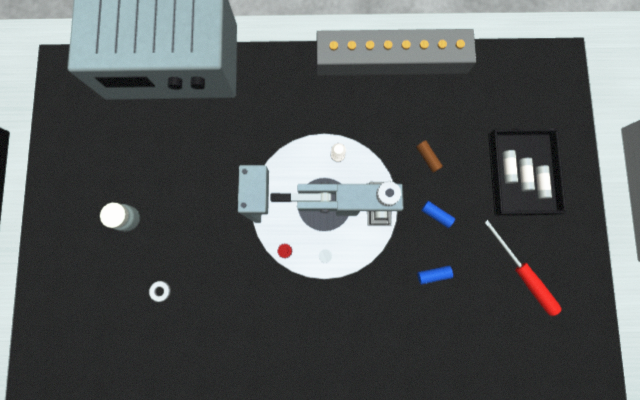

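View pics/a_wrist.png

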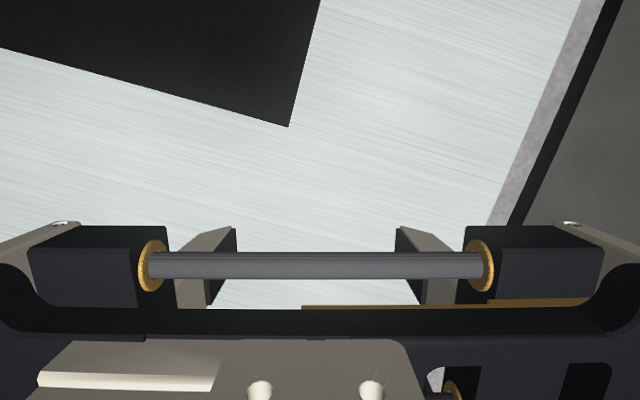

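```bash
cat > h.py <<'E'
import numpy as np,cv2
def cloud(c):
    K=c["mtx"];k1=float(c["k1"]);Z=c["range_z"].astype(float)
    v,u=np.mgrid[0:400,0:640]
    xd=(u-K[0,2])/K[0,0];yd=(v-K[1,2])/K[1,1]
    x,y=xd.copy(),yd.copy()
    for _ in range(8):
        f=1+k1*(x*x+y*y);x=xd/f;y=yd/f
    P=np.stack([x*Z,y*Z,Z,np.ones_like(Z)],-1)@np.array(c["pose"]).T
    P=P[...,:3];P[Z<=0]=np.nan
    return P
E
python3 - <<'E'
import numpy as np,cv2
from h import *
for n in ["top","side"]:
    c=np.load(f"pics/a_{n}.npz");P=cloud(c);x,y,z=P[...,0],P[...,1],P[...,2]
    m=(x>330)&(x<680)&(y>-200)&(y<170)
    h,e=np.histogram(z[m],bins=np.arange(-5,260,4)); print(n,[(int(a),int(b)) for a,b in zip(e,h) if b>15])
    for lo,hi,nm in [(10,30,"tt"),(100,115,"bridge"),(140,156,"knob"),(178,200,"roof")]:
        mm=(m&(z>lo)&(z<hi)).astype(np.uint8)
        k,l,st,ce=cv2.connectedComponentsWithStats(mm)
        for i in range(1,k):
            if st[i,4]>40:
                Q=P[l==i]; r=cv2.minAreaRect(Q[:,:2].astype(np.float32)); print(n,nm,st[i,4],np.round(np.median(Q,0),1),np.round(r[0],1),np.round(r[1],1),round(r[2],1))
E
```

```text
top [(-1, 4660), (3, 18385), (7, 375), (19, 1881), (23, 7463), (27, 211), (31, 18), (35, 67), (39, 109), (43, 60), (47, 117), (51, 97), (55, 39), (59, 64), (71, 19), (79, 112), (83, 49), (87, 46), (95, 29), (99, 102), (103, 265), (107, 647), (111, 1035), (115, 507), (119, 95), (135, 18), (139, 18), (143, 17), (147, 298), (151, 125), (159, 16), (163, 24), (167, 27), (171, 23), (175, 26), (179, 35), (183, 668), (187, 635)]
top tt 9456 [560.  -13.3  24.1] [575.7 -21.3] [208.6 262.6] 0.0
top tt 91 [ 471.  -193.6   23.6] [ 469.8 -193.9] [23.1 11.4] 1.3
top bridge 1998 [602.6 -61.2 111.1] [603.4 -39.5] [ 46.1 217.4] 0.3
top knob 441 [ 602.4 -119.1  150.1] [ 602.9 -119.8] [35.2 35.4] 21.1
top roof 1352 [604.8  85.6 186.9] [605.9  86.2] [41.3 69.5] 89.4
side [(-1, 652), (3, 16146), (7, 1934), (11, 166), (15, 159), (19, 405), (23, 5696), (27, 876), (31, 157), (35, 168), (39, 190), (43, 161), (47, 226), (51, 326), (55, 203), (59, 248), (63, 82), (67, 83), (71, 72), (75, 78), (79, 110), (83, 131), (87, 82), (91, 85), (95, 126), (99, 150), (103, 191), (107, 462), (111, 896), (115, 301), (119, 287), (123, 57), (127, 88), (131, 74), (135, 41), (139, 54), (143, 44), (147, 152), (151, 205), (155, 45), (159, 76), (163, 75), (167, 73), (171, 81), (175, 79), (179, 72), (183, 136), (187, 491), (191, 19)]
side tt 7220 [558.3 -48.6  25.3] [574.4 -22.9] [268.2 211.2] 90.0
side tt 83 [ 467.8 -194.5   25.7] [ 468.1 -194.5] [22.  12.6] 16.4
side bridge 218 [603.7  95.6 107.6] [604.4  96.1] [ 9.3 69.1] 86.0
side bridge 1436 [599.3 -65.9 112. ] [602. -40.] [ 46.5 218.9] 0.5
side knob 427 [ 600.4 -124.7  150.9] [ 601.9 -121.1] [35.8 36.1] 52.6
side roof 741 [603.7  79.3 187.9] [604.4  85.9] [71.  46.4] 2.0
```

Call:
{"op": "jog_arm", "data": {"motion": [[[0.04,0.03,0.04,10,100],[0.08,0.06,0.08,20,100],[0.12,0.09,0.12,30,100],[0.16,0.12,0.16,40,100],[0.2,0.15,0.2,50,100],[0.24,0.18,0.24,60,100],[0.28,0.22,0.28,70,100],[0.32,0.27,0.3,74,100]]]}}

```text
time: 1.15
eef_pos: [478.6, -344.7, 520.6]
tool_rot: [[1.0, -0.002, -0.0], [-0.002, -1.0, -0.001], [-0.0, 0.001, -1.0]]
wrist_force: [1.5, -0.3, 0.6]
width: 91.7
```

Call:
{"op": "jog_arm", "data": {"motion": [[[0.03,0.055,0,0,100],[0.05,0.11,0,0,100],[0.06,0.17,0,0,100],[0.06,0.23,0,0,100],[0.06,0.29,0,0,100],[0.06,0.35,0,0,100],[0.06,0.41,0,0,100],[0.05,0.47,0,0,100]]]}}

```text
time: 2.15
eef_pos: [528.5, 126.9, 520.0]
tool_rot: [[1.0, -0.003, -0.001], [-0.003, -1.0, -0.001], [-0.001, 0.001, -1.0]]
wrist_force: [1.1, -0.6, 0.7]
width: 91.9
```

Call:
{"op": "jog_arm", "data": {"motion": [[[-0.03,0.05,0,0,100],[-0.07,0.1,0,0,100],[-0.11,0.15,0,0,100],[-0.15,0.19,0,0,100],[-0.2,0.23,0,0,100],[-0.25,0.27,0,0,100],[-0.3,0.31,0,0,100],[-0.35,0.33,0,0,100]]]}}

```text
time: 3.15
eef_pos: [176.9, 458.0, 519.4]
tool_rot: [[1.0, -0.003, -0.002], [-0.003, -1.0, -0.002], [-0.002, 0.002, -1.0]]
wrist_force: [0.1, 0.4, 1.2]
width: 91.8
```

```bash
python3 - <<'E'
from bench import monitor
import numpy as np
s=monitor.sense(); print(s["time"],np.round(s["joint_positions"],1),np.round(s["eef_pos"],1))
E
```

```text
3.15 [-37.8  11.9 -47.8  71.8   8.8 100.2 -83.7] [176.9 458.  519.4]
```

Call:
{"op": "jog_arm", "data": {"motion": [[[0,0.02,0.055,0,100],[0,0.04,0.11,0,100],[0,0.06,0.165,0,100],[0,0.08,0.22,0,100],[0,0.1,0.275,0,100],[0,0.12,0.33,0,100],[0,0.14,0.385,0,100],[0,0.16,0.44,0,100]]]}}

```text
time: 4.15
eef_pos: [160.8, 518.7, 674.6]
tool_rot: [[1.0, -0.005, 0.021], [-0.008, -0.992, 0.129], [0.02, -0.129, -0.991]]
wrist_force: [-1.2, 0.6, -0.5]
width: 91.9
```

```bash
python3 - <<'E'
from bench import monitor
import numpy as np
s=monitor.sense(); print(s["time"],np.round(s["joint_positions"],1),np.round(s["eef_pos"],1))
E
```

```text
4.15 [-103.6   14.3   42.4   46.9  -13.1  114.7  -69.4] [160.8 518.7 674.6]
```

Call:
{"op": "jog_arm", "data": {"motion": [[[0,0.03,0.05,0,100],[0,0.06,0.1,0,100],[0,0.09,0.15,0,100],[0,0.12,0.2,0,100],[0,0.15,0.25,0,100],[0,0.18,0.3,0,100]]]}}

```text
time: 4.9
eef_pos: [145.3, 530.7, 828.4]
tool_rot: [[0.998, -0.063, 0.008], [-0.059, -0.879, 0.473], [-0.022, -0.472, -0.881]]
wrist_force: [-1.1, 1.0, 0.6]
width: 91.9
```

```bash
python3 - <<'E'
from bench import monitor
import numpy as np
s=monitor.sense(); print(s["time"],np.round(s["joint_positions"],2),np.round(s["eef_pos"],1))
E
```

```text
4.9 [-94.91  12.08  37.38  28.1  -22.84 114.73 -78.19] [145.3 530.7 828.4]
```

Call:
{"op": "jog_arm", "data": {"motion": [[[0,0.03,0.05,0,100],[0,0.06,0.1,0,100],[0,0.09,0.15,0,100],[0,0.12,0.2,0,100]]]}}

```text
time: 5.4
eef_pos: [131.4, 582.6, 846.8]
tool_rot: [[0.998, -0.062, 0.019], [-0.063, -0.847, 0.528], [-0.016, -0.528, -0.849]]
wrist_force: [-0.6, 0.0, 0.3]
width: 91.9
```

```bash
python3 - <<'E'
from bench import monitor
import numpy as np
s=monitor.sense(); print(s["time"],np.round(s["joint_positions"],2),np.round(s["eef_pos"],1))
E
```

```text
5.4 [-85.51  17.36  19.26  16.96 -17.33 114.71 -84.24] [131.4 582.6 846.8]
```

Call:
{"op": "jog_arm", "data": {"motion": [[[0.01,0.0,0.06,0,100],[0.02,0.0,0.12,0,100],[0.03,0.0,0.18,0,100],[0.04,0.0,0.24,0,100]]]}}

```text
time: 5.9
eef_pos: [143.4, 550.8, 881.6]
tool_rot: [[0.998, -0.06, 0.032], [-0.067, -0.81, 0.583], [-0.009, -0.583, -0.812]]
wrist_force: [-1.1, 1.0, -0.4]
width: 91.9
```

```bash
python3 - <<'E'
from bench import monitor
import numpy as np
s=monitor.sense(); print(s["time"],np.round(s["joint_positions"],2),np.round(s["eef_pos"],1))
E
```

```text
5.9 [-83.04  14.78  18.86  15.79 -18.35 114.71 -83.28] [143.4 550.8 881.6]
```

Call:
{"op": "jog_arm", "data": {"motion": [[[0.028,-0.032,-0.033,1,100],[0.057,-0.064,-0.066,2,100],[0.086,-0.096,-0.1,3,100],[0.115,-0.128,-0.133,3,100],[0.144,-0.16,-0.166,3,100],[0.172,-0.192,-0.2,3,100],[0.2,-0.224,-0.23,3,100],[0.23,-0.256,-0.26,3,100]]]}}

```text
time: 6.9
eef_pos: [373.6, 292.9, 620.1]
tool_rot: [[1.0, -0.018, 0.0], [-0.015, -0.812, 0.584], [-0.01, -0.583, -0.812]]
wrist_force: [1.2, 0.2, -0.7]
width: 91.6
```

```bash
python3 - <<'E'
from bench import monitor
import numpy as np
s=monitor.sense(); print(s["time"],np.round(s["joint_positions"],2),np.round(s["eef_pos"],1))
E
```

```text
6.9 [-77.58 -12.3   44.79  84.18 -21.14  84.8  -34.75] [373.6 292.9 620.1]
```

Call:
{"op": "jog_arm", "data": {"motion": [[[0.029,-0.034,-0.04,0,100],[0.058,-0.068,-0.08,0,100],[0.087,-0.103,-0.12,0,100],[0.116,-0.137,-0.16,0,100],[0.145,-0.172,-0.2,0,100],[0.174,-0.206,-0.24,0,100],[0.203,-0.24,-0.28,0,100],[0.231,-0.275,-0.32,0,100]]]}}

```text
time: 7.9
eef_pos: [591.7, 33.2, 316.7]
tool_rot: [[1.0, -0.018, -0.001], [-0.014, -0.811, 0.585], [-0.012, -0.585, -0.811]]
wrist_force: [0.7, 1.4, 0.5]
width: 91.6
```

```bash
python3 - <<'E'
from bench import monitor,vision
import numpy as np,cv2
s=monitor.sense(); print(s["time"],np.round(s["joint_positions"],2),np.round(s["eef_pos"],1))
for n in ["side","wrist"]:
    cv2.imwrite(f"pics/b_{n}.png",vision.read_camera(n)["image"])
E
```

```text
7.9 [-25.77  33.92  62.3   92.4  -57.11  97.83  43.13] [591.7  33.2 316.7]
```

View pics/b_side.png

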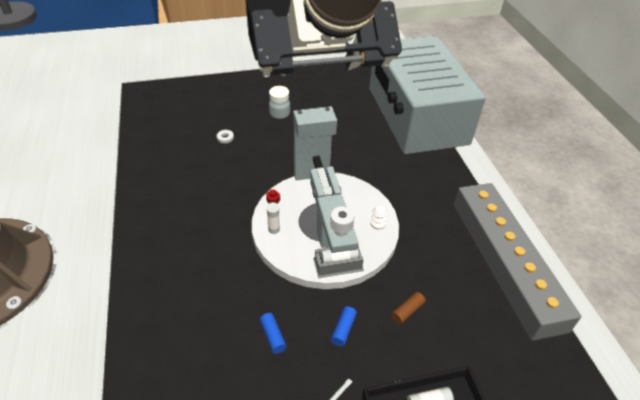

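View pics/b_wrist.png

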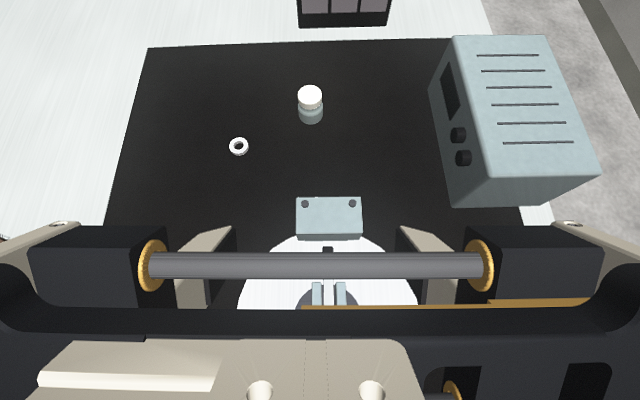

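Call:
{"op": "jog_arm", "data": {"motion": [[[0.004,-0.005,-0.04,0,100],[0.008,-0.01,-0.08,0,100],[0.013,-0.015,-0.12,0,100],[0.013,-0.015,-0.13,0,100],[0.013,-0.015,-0.13,0,100]]]}}

```text
time: 8.62
eef_pos: [604.1, 15.7, 183.1]
tool_rot: [[1.0, -0.028, -0.003], [-0.021, -0.813, 0.582], [-0.019, -0.582, -0.813]]
wrist_force: [-0.3, -0.2, 0.9]
width: 91.9
```

```bash
python3 - <<'E'
from bench import monitor,vision
import numpy as np,cv2
s=monitor.sense(); print(s["time"],np.round(s["joint_positions"],2),np.round(s["eef_pos"],1))
for n in ["side","wrist"]:
    cv2.imwrite(f"pics/c_{n}.png",vision.read_camera(n)["image"])
E
```

```text
8.625 [-20.72  43.35  57.25  98.46 -62.71  90.58  54.08] [604.1  15.7 183.1]
```

View pics/c_side.png

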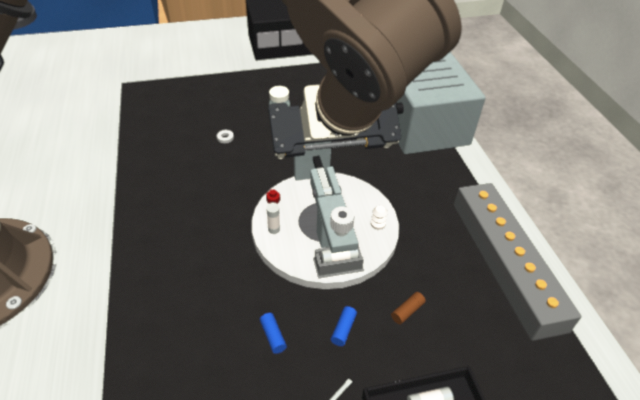

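View pics/c_wrist.png

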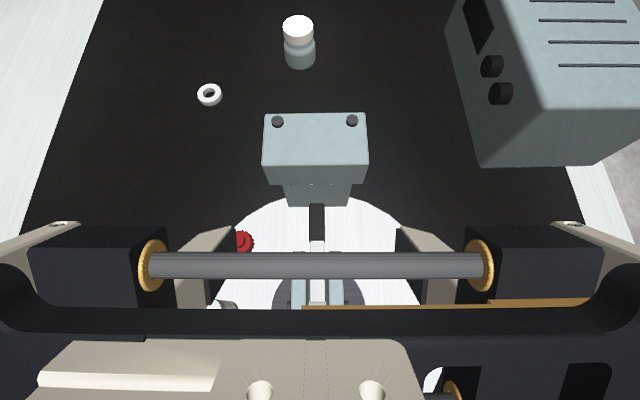

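Call:
{"op": "jog_arm", "data": {"motion": [[[0,0.016,-0.03,0,70],[0.001,0.032,-0.055,0,60],[0.001,0.044,-0.075,0,60],[0.001,0.048,-0.087,0,60],[0.001,0.048,-0.089,0,60],[0.001,0.048,-0.089,0,60]]]}}

```text
time: 9.48
eef_pos: [606.0, 62.4, 95.6]
tool_rot: [[1.0, -0.027, -0.001], [-0.021, -0.813, 0.581], [-0.016, -0.581, -0.814]]
wrist_force: [0.7, 0.2, 0.3]
width: 54.9
```

```bash
python3 - <<'E'
from bench import monitor,vision
import numpy as np,cv2
s=monitor.sense(); print(s["time"],np.round(s["joint_positions"],2),np.round(s["eef_pos"],1))
for n in ["side","wrist"]:
    cv2.imwrite(f"pics/d_{n}.png",vision.read_camera(n)["image"])
E
```

```text
9.475 [-23.2   48.62  53.29 103.76 -69.4   83.51  58.55] [606.   62.4  95.6]
```

View pics/d_wrist.png

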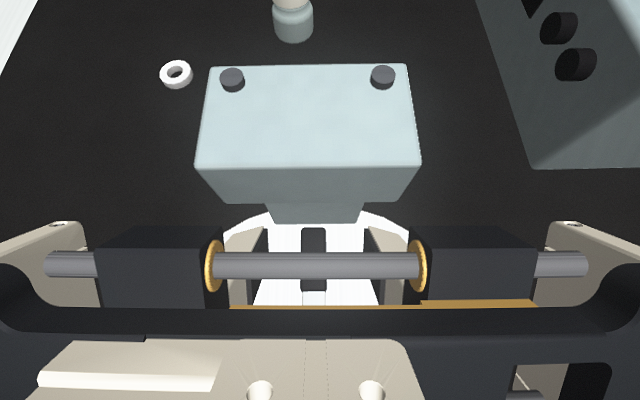

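Call:
{"op": "jog_arm", "data": {"motion": [[[0,0,0,0,5],[0,0,0,0,5],[0,0,0,0,5],[0,0,0,0,5],[0,0,0,0,5]]]}}

```text
time: 10.2
eef_pos: [605.1, 62.6, 95.9]
tool_rot: [[1.0, -0.027, -0.002], [-0.021, -0.813, 0.582], [-0.017, -0.582, -0.813]]
wrist_force: [-3.6, -0.3, 1.2]
width: 13.8
```

Call:
{"op": "jog_arm", "data": {"motion": [[[0,-0.001,0.0124,0,5],[0,-0.0042,0.0253,0,5],[0,-0.0095,0.0374,0,5],[0,-0.0164,0.0478,0,5],[0,-0.0248,0.057,0,5],[0,-0.0346,0.0648,0,5],[-0.001,-0.0454,0.0709,0,5],[-0.001,-0.0571,0.0752,0,5]]]}}

```text
time: 11.2
eef_pos: [604.2, 5.5, 172.0]
tool_rot: [[1.0, -0.026, -0.002], [-0.02, -0.812, 0.583], [-0.017, -0.583, -0.812]]
wrist_force: [-0.9, 4.0, -1.7]
width: 13.5
```

```bash
python3 - <<'E'
from bench import monitor,vision
import numpy as np,cv2
s=monitor.sense(); print(s["time"],np.round(s["joint_positions"],2),np.round(s["eef_pos"],1),s["wrist_force"],s["width"])
for n in ["side","wrist"]:
    cv2.imwrite(f"pics/e_{n}.png",vision.read_camera(n)["image"])
E
```

```text
11.2 [-19.29  44.26  56.57  98.54 -62.98  90.29  55.61] [604.2   5.5 172. ] [-0.87426005  4.02498584 -1.6813    ] 13.466226022680784
```

View pics/e_side.png

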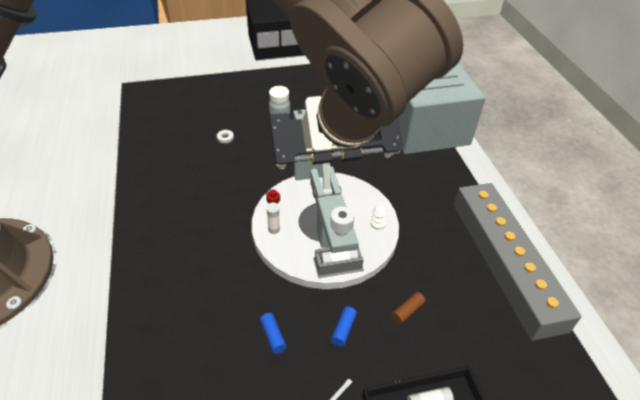

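View pics/e_wrist.png

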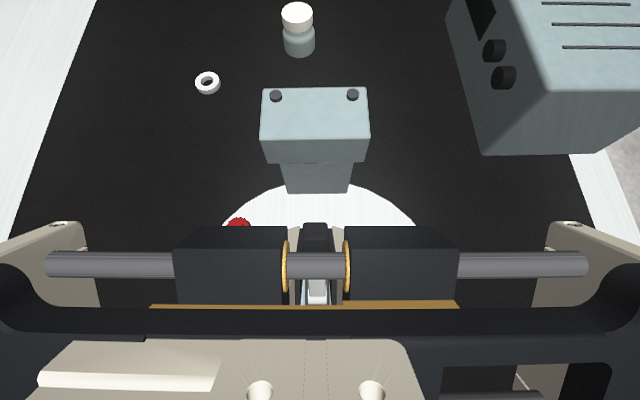

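Call:
{"op": "jog_arm", "data": {"motion": [[[0,-0.005,0.001,0,5],[0,-0.008,0.001,0,5],[0,-0.008,0.001,0,5]]]}}

```text
time: 11.68
eef_pos: [604.1, -0.7, 173.6]
tool_rot: [[1.0, -0.025, -0.003], [-0.019, -0.81, 0.587], [-0.017, -0.586, -0.81]]
wrist_force: [-0.7, 12.0, -0.3]
width: 13.2
```

Call:
{"op": "jog_arm", "data": {"motion": [[[0,0.002,0,0,60],[0,0.002,0,0,60],[0,0.002,0,0,60],[0,-0.029,0.041,0,60],[0,-0.058,0.082,0,60],[0,-0.087,0.122,0,60],[0,-0.087,0.15,0,60]]]}}

```text
time: 12.55
eef_pos: [603.8, -91.6, 325.5]
tool_rot: [[1.0, -0.029, 0.001], [-0.024, -0.811, 0.584], [-0.016, -0.584, -0.811]]
wrist_force: [0.6, -0.4, 0.5]
width: 54.9
```

```bash
python3 - <<'E'
from bench import monitor,vision
import numpy as np,cv2
s=monitor.sense(); print(s["time"],np.round(s["joint_positions"],2),np.round(s["eef_pos"],1),s["wrist_force"],s["width"])
for n in ["side","wrist","top"]:
    c=vision.read_camera(n);cv2.imwrite(f"pics/f_{n}.png",c["image"]); np.savez(f"pics/f_{n}.npz",**c)
E
```

```text
12.55 [-10.4   38.75  59.94  82.55 -56.2  105.84  48.54] [603.8 -91.6 325.5] [ 0.63652198 -0.42085326  0.50172347] 54.875939455431556
```

View pics/f_side.png

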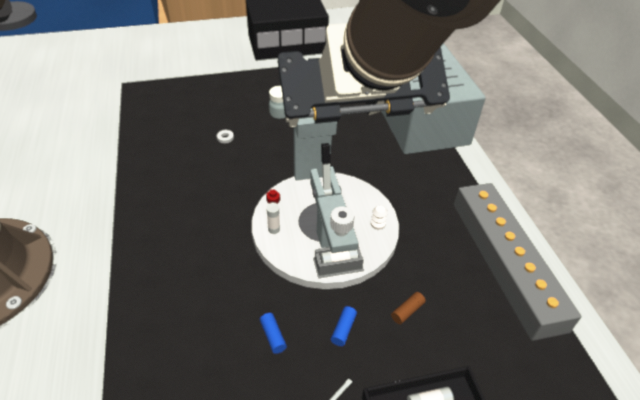

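View pics/f_wrist.png

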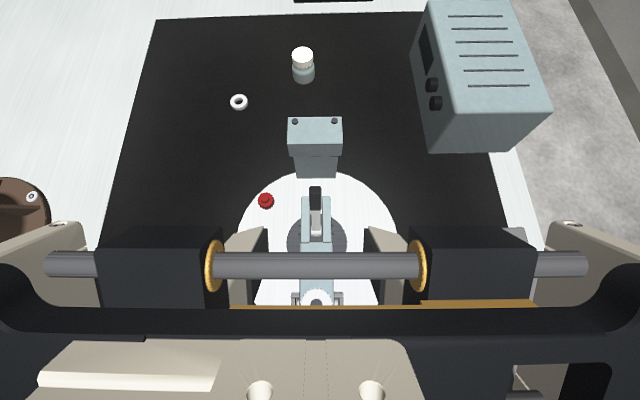

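Call:
{"op": "jog_arm", "data": {"motion": [[[0,-0.01,-0.05,0,60],[-0.001,-0.02,-0.1,0,60],[-0.001,-0.022,-0.15,0,60],[-0.001,-0.022,-0.18,0,60],[-0.001,-0.022,-0.196,0,60],[-0.001,-0.022,-0.196,0,60]]]}}

```text
time: 13.45
eef_pos: [603.4, -110.8, 128.6]
tool_rot: [[1.0, -0.025, -0.001], [-0.02, -0.81, 0.586], [-0.015, -0.585, -0.811]]
wrist_force: [0.1, -0.2, 0.0]
width: 55.2
```

```bash
python3 - <<'E'
from bench import monitor,vision
import numpy as np,cv2
s=monitor.sense(); print(s["time"],np.round(s["joint_positions"],2),np.round(s["eef_pos"],1),s["wrist_force"],s["width"])
for n in ["side","wrist"]:
    c=vision.read_camera(n);cv2.imwrite(f"pics/g_{n}.png",c["image"])
E
```

```text
13.45 [ -6.3   50.58  54.05  92.95 -61.97  93.21  63.74] [ 603.4 -110.8  128.6] [ 0.05982925 -0.17962157  0.0334291 ] 55.157587857984396
```

View pics/g_side.png

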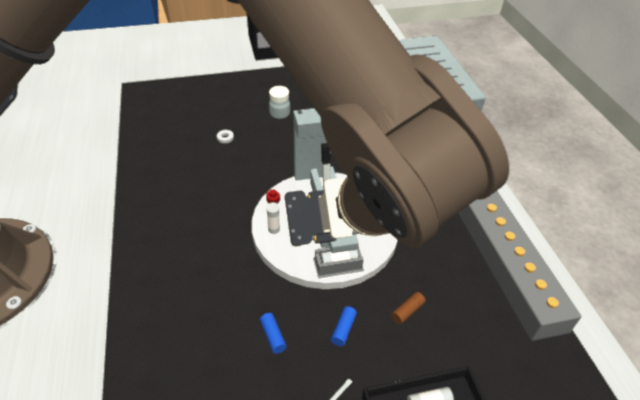

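View pics/g_wrist.png

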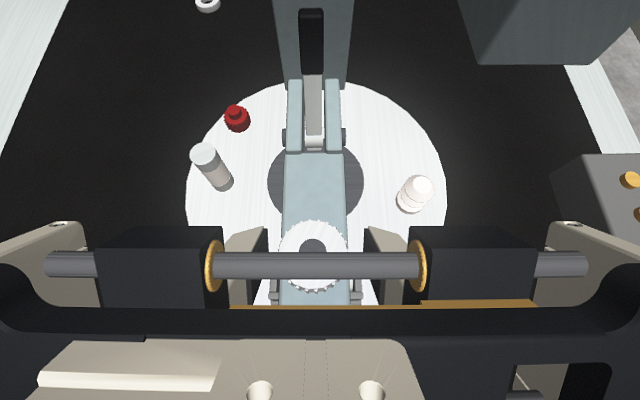

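Call:
{"op": "jog_arm", "data": {"motion": [[[-0.001,-0.003,0,0,5],[-0.001,-0.003,0,0,5],[-0.001,-0.003,0,0,5],[-0.001,-0.003,0,0,5],[-0.001,-0.003,0,0,5]]]}}

```text
time: 14.18
eef_pos: [602.4, -114.9, 131.1]
tool_rot: [[1.0, -0.024, 0.001], [-0.02, -0.811, 0.585], [-0.013, -0.585, -0.811]]
wrist_force: [-5.5, -2.4, 5.8]
width: 35.6
```

```bash
cat > s.py <<'E'
from bench import monitor
import numpy as np
s=monitor.sense(); R=np.array(s["tool_rot"])
print(s["time"],"q",np.round(s["joint_positions"],1),"p",np.round(s["eef_pos"],1),"F",np.round(s["wrist_force"],2),"T",np.round(s["wrist_torque"],3),"w",round(s["width"],1),"head",round(np.degrees(np.arctan2(R[1,2],R[0,2])),1),"tilt",round(np.degrees(np.arccos(-R[2,2])),1),"jaw",round(np.degrees(np.arctan2(R[1,0],R[0,0])),1))
E
python3 s.py
```

```text
14.175 q [ -6.   50.4  54.2  92.8 -61.8  93.4  63.9] p [ 602.4 -114.9  131.1] F [-5.49 -2.43  5.85] T [-0.281  0.664  0.722] w 35.6 head 89.9 tilt 35.8 jaw -1.2
```

Call:
{"op": "jog_arm", "data": {"motion": [[[0.001,0,0,-10,5],[0.002,0,0,-20,5],[0.003,-0.001,0,-30,5],[0.0035,-0.0013,0,-40,5],[0.0035,-0.0013,0,-40,5]]]}}

```text
time: 14.8
eef_pos: [605.5, -116.5, 131.6]
tool_rot: [[0.75, -0.542, 0.38], [-0.661, -0.604, 0.445], [-0.011, -0.584, -0.811]]
wrist_force: [1.0, -3.0, -6.6]
width: 35.2
```

```bash
python3 s.py
```

```text
14.8 q [ -9.5  38.1  52.2 114.5 -75.4  69.2  43.2] p [ 605.5 -116.5  131.6] F [ 0.99 -3.04 -6.56] T [-1.788  0.904 -0.535] w 35.2 head 49.5 tilt 35.8 jaw -41.4
```

Call:
{"op": "jog_arm", "data": {"motion": [[[0.0005,-0.001,0,-10,5],[0.001,-0.0015,0,-20,5],[0.001,-0.002,0,-30,5],[0.0015,-0.0025,0,-40,5],[0.0015,-0.0025,0,-40,5]]]}}

```text
time: 15.42
eef_pos: [605.3, -118.7, 134.0]
tool_rot: [[0.152, -0.811, 0.565], [-0.988, -0.112, 0.104], [-0.021, -0.574, -0.818]]
wrist_force: [20.7, -96.6, -44.6]
width: 35.6
```

```bash
python3 s.py
```

```text
15.425 q [ 31.   21.5 -20.4 125.8 -75.4   6.7   5.8] p [ 605.3 -118.7  134. ] F [ 20.66 -96.61 -44.56] T [-13.745   1.402  -9.396] w 35.6 head 10.5 tilt 35.1 jaw -81.3
```

Call:
{"op": "jog_arm", "data": {"motion": [[[0,0,0,0,70],[0,0,0,0,70]]]}}

```text
time: 15.68
eef_pos: [605.1, -119.6, 134.3]
tool_rot: [[0.151, -0.811, 0.565], [-0.988, -0.111, 0.103], [-0.021, -0.574, -0.818]]
wrist_force: [0.8, 0.5, -1.0]
width: 61.6
```

```bash
python3 s.py; python3 - <<'E'
from bench import vision
import cv2
for n in ["side","wrist"]:
    c=vision.read_camera(n);cv2.imwrite(f"pics/i_{n}.png",c["image"])
E
```

```text
15.675 q [ 30.9  21.4 -20.2 125.8 -75.5   6.7   5.9] p [ 605.1 -119.6  134.3] F [ 0.83  0.51 -1.01] T [-0.111  0.667 -0.02 ] w 61.6 head 10.4 tilt 35.1 jaw -81.3
```

View pics/i_side.png

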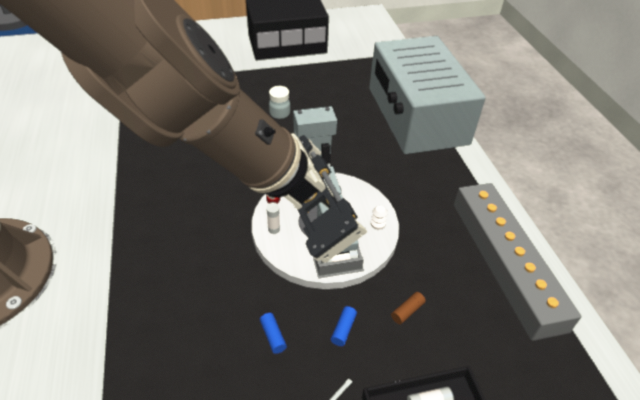

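View pics/i_wrist.png

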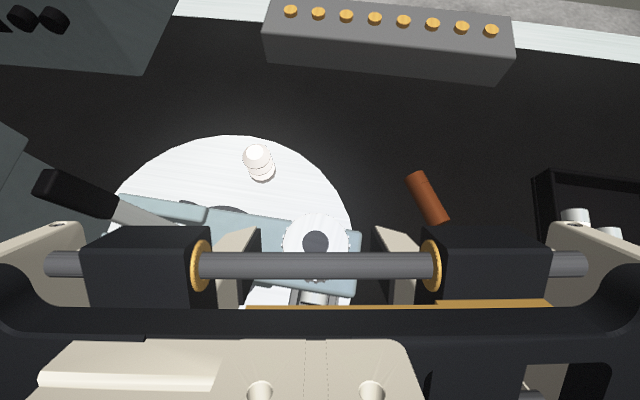

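Call:
{"op": "jog_arm", "data": {"motion": [[[0,0,0.02,0,70],[0,0,0.06,0,70],[-0.02,-0.02,0.11,0,70],[-0.04,-0.04,0.16,0,70],[-0.05,-0.06,0.21,0,70]]]}}

```text
time: 16.4
eef_pos: [554.6, -179.8, 346.2]
tool_rot: [[0.152, -0.811, 0.566], [-0.988, -0.113, 0.103], [-0.02, -0.575, -0.818]]
wrist_force: [1.9, 0.5, 0.4]
width: 64.2
```

```bash
python3 s.py; python3 - <<'E'
from bench import vision
import cv2,numpy as np
for n in ["side","top"]:
    c=vision.read_camera(n);cv2.imwrite(f"pics/j_{n}.png",c["image"]);np.savez(f"pics/j_{n}.npz",**c)
E
```

```text
16.4 q [  8.3   0.7  16.9 114.2 -31.8  39.8 -36.3] p [ 554.6 -179.8  346.2] F [1.86 0.47 0.41] T [-0.144  0.598 -0.019] w 64.2 head 10.3 tilt 35.1 jaw -81.3
```

View pics/j_side.png

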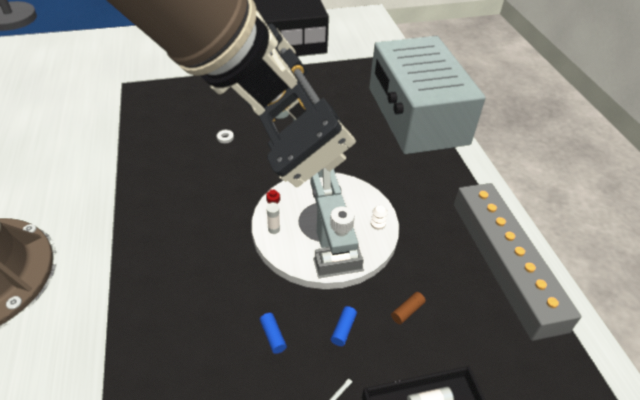

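Call:
{"op": "jog_arm", "data": {"motion": [[[0.006,0.008,0,10,60],[0.012,0.016,0,20,60],[0.018,0.024,0,30,60],[0.024,0.032,0,40,60],[0.03,0.04,0,50,60],[0.036,0.048,0,60,60],[0.042,0.055,0,70,60],[0.048,0.06,0,80,60]]]}}

```text
time: 17.5
eef_pos: [605.7, -123.2, 351.1]
tool_rot: [[1.0, -0.025, 0.0], [-0.02, -0.812, 0.583], [-0.015, -0.582, -0.813]]
wrist_force: [0.8, -0.7, 0.6]
width: 54.9
```

```bash
python3 s.py
```

```text
17.5 q [ 18.   29.8  11.6  75.  -36.5  94.5  30.7] p [ 605.7 -123.2  351.1] F [ 0.82 -0.74  0.65] T [-0.661 -0.176 -0.016] w 54.9 head 90.0 tilt 35.6 jaw -1.2
```

Call:
{"op": "jog_arm", "data": {"motion": [[[0,0,0,10,60],[0,0,0,20,60],[0,0,0,30,60],[0,0,0,40,60],[0,0,0,50,60],[0,0,0,60,60]]]}}

```text
time: 18.25
eef_pos: [601.4, -110.6, 355.3]
tool_rot: [[0.588, 0.7, -0.405], [0.807, -0.473, 0.354], [0.057, -0.535, -0.843]]
wrist_force: [1.7, 0.2, -2.2]
width: 55.1
```

```bash
python3 s.py; python3 - <<'E'
from bench import vision
import cv2,numpy as np
for n in ["side","top"]:
    c=vision.read_camera(n);cv2.imwrite(f"pics/k_{n}.png",c["image"]);np.savez(f"pics/k_{n}.npz",**c)
E
```

```text
18.25 q [ 15.3  40.4  -3.1  53.4 -14.3 114.6  64.6] p [ 601.4 -110.6  355.3] F [ 1.71  0.21 -2.21] T [-0.374 -0.726 -0.035] w 55.1 head 138.8 tilt 32.6 jaw 53.9
```

View pics/k_side.png

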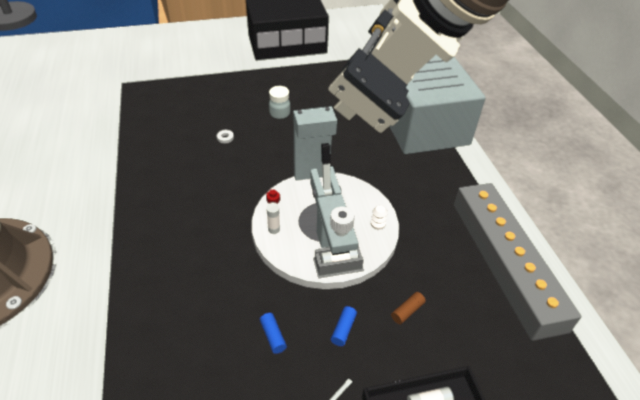

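```bash
python3 - <<'E'
import cv2,numpy as np
a=cv2.imread("pics/f_side.png")[170:290,290:400];b=cv2.imread("pics/k_side.png")[170:290,290:400]
cv2.imwrite("pics/k_crop.png",np.hstack([cv2.resize(q,None,fx=3.6,fy=3.6,interpolation=cv2.INTER_CUBIC) for q in (a,b)]))
E
```

```text
(no output)
```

View pics/k_crop.png

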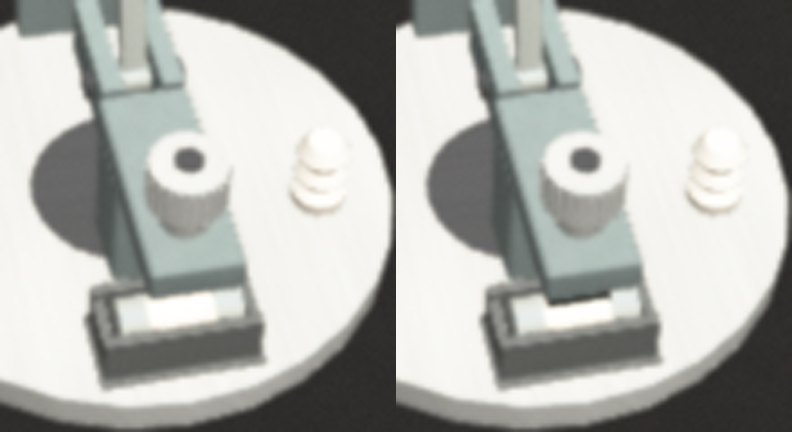

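Call:
{"op": "jog_arm", "data": {"motion": [[[-0.001,-0.001,-0.05,2,60],[-0.002,-0.003,-0.1,4,60],[-0.003,-0.005,-0.15,6,60],[-0.004,-0.006,-0.19,8,60],[-0.004,-0.006,-0.215,8,60],[-0.004,-0.006,-0.226,8,60],[-0.004,-0.006,-0.226,8,60]]]}}

```text
time: 19.23
eef_pos: [597.0, -128.0, 133.5]
tool_rot: [[0.492, 0.753, -0.437], [0.87, -0.404, 0.283], [0.037, -0.519, -0.854]]
wrist_force: [0.9, 4.0, -1.3]
width: 55.1
```

```bash
python3 s.py; python3 - <<'E'
from bench import vision
import cv2,numpy as np
for n in ["side","wrist"]:
    c=vision.read_camera(n);cv2.imwrite(f"pics/l_{n}.png",c["image"])
E
```

```text
19.225 q [14.7 47.8 -2.9 69.6 -8.5 92.2 75.2] p [ 597.  -128.   133.5] F [ 0.87  3.99 -1.26] T [ 0.184 -1.046 -0.424] w 55.1 head 147.0 tilt 31.4 jaw 60.5
```

View pics/l_wrist.png

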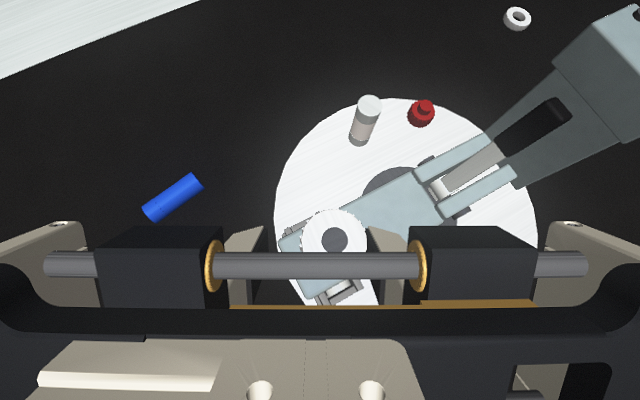

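Call:
{"op": "jog_arm", "data": {"motion": [[[0.001,0.006,0,0,60],[0.001,0.011,-0.002,0,60],[0.001,0.011,-0.003,0,60]]]}}

```text
time: 19.7
eef_pos: [598.4, -116.9, 131.9]
tool_rot: [[0.491, 0.755, -0.435], [0.871, -0.403, 0.282], [0.038, -0.517, -0.855]]
wrist_force: [-0.2, 0.8, 1.2]
width: 55.3
```

```bash
python3 s.py
```

```text
19.7 q [13.9 47.6 -3.  70.1 -8.8 91.6 74.6] p [ 598.4 -116.9  131.9] F [-0.23  0.84  1.19] T [-0.298 -0.631 -0.047] w 55.3 head 147.0 tilt 31.3 jaw 60.6
```

Call:
{"op": "jog_arm", "data": {"motion": [[[0,0,-0.001,0,5],[0,0,-0.001,0,5],[0,0,-0.001,0,5],[0,0,-0.001,0,5]]]}}

```text
time: 20.2
eef_pos: [598.1, -117.5, 130.8]
tool_rot: [[0.491, 0.754, -0.436], [0.87, -0.404, 0.282], [0.037, -0.518, -0.855]]
wrist_force: [-3.0, -2.0, 1.1]
width: 35.3
```

```bash
python3 s.py
```

```text
20.2 q [14.  47.7 -3.  70.2 -8.8 91.5 74.6] p [ 598.1 -117.5  130.8] F [-3.02 -1.99  1.13] T [-0.838 -0.231  0.267] w 35.3 head 147.1 tilt 31.3 jaw 60.6
```

Call:
{"op": "jog_arm", "data": {"motion": [[[0.0006,0.0007,0,-10,5],[0.0012,0.0013,0,-20,5]]]}}

```text
time: 20.45
eef_pos: [599.3, -116.2, 130.8]
tool_rot: [[0.763, 0.567, -0.311], [0.646, -0.64, 0.416], [0.036, -0.518, -0.855]]
wrist_force: [-2.5, 1.6, -2.5]
width: 35.3
```

```bash
python3 s.py; cat > pic.py <<'E'
import sys
from bench import vision
import cv2,numpy as np
n=sys.argv[1]
c=vision.read_camera("side");cv2.imwrite(f"pics/{n}_side.png",c["image"])
cv2.imwrite(f"pics/{n}_crop.png",cv2.resize(c["image"][190:290,300:380],None,fx=6,fy=6,interpolation=cv2.INTER_CUBIC))
E
python3 pic.py m
```

```text
20.45 q [ 17.1  45.1  -0.7  75.6 -17.6  85.5  62.8] p [ 599.3 -116.2  130.8] F [-2.45  1.56 -2.51] T [-0.516 -0.101  0.243] w 35.3 head 126.8 tilt 31.3 jaw 40.3
```

View pics/m_crop.png

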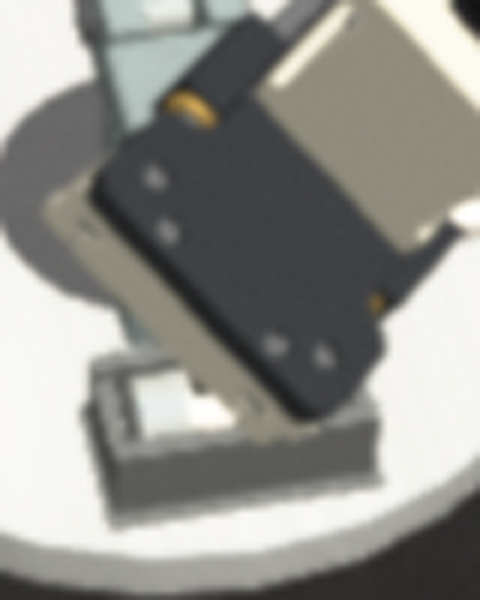

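Call:
{"op": "jog_arm", "data": {"motion": [[[0.0008,0.0004,0,-10,5],[0.0016,0.0008,0,-20,5]]]}}

```text
time: 20.75
eef_pos: [600.8, -115.3, 131.1]
tool_rot: [[0.943, 0.3, -0.142], [0.33, -0.8, 0.502], [0.037, -0.52, -0.853]]
wrist_force: [-0.2, 4.1, -3.7]
width: 34.8
```

```bash
python3 s.py
```

```text
20.75 q [ 19.6  41.1   1.5  83.9 -26.5  76.7  52. ] p [ 600.8 -115.3  131.1] F [-0.21  4.14 -3.69] T [-0.428  0.04  -0.003] w 34.8 head 105.8 tilt 31.4 jaw 19.3
```

Call:
{"op": "jog_arm", "data": {"motion": [[[0.0009,0.0001,0,-10,5],[0.0018,0.0002,0,-20,5]]]}}

```text
time: 21.0
eef_pos: [602.6, -115.1, 131.1]
tool_rot: [[0.999, 0.004, 0.041], [-0.018, -0.854, 0.52], [0.037, -0.521, -0.853]]
wrist_force: [2.8, 4.1, -3.5]
width: 35.2
```

```bash
python3 s.py; python3 pic.py n
```

```text
21.0 q [ 20.7  36.5   3.6  93.4 -35.   66.2  42.4] p [ 602.6 -115.1  131.1] F [ 2.82  4.07 -3.54] T [-0.284 -0.105 -0.152] w 35.2 head 85.5 tilt 31.5 jaw -1.0
```

View pics/n_crop.png

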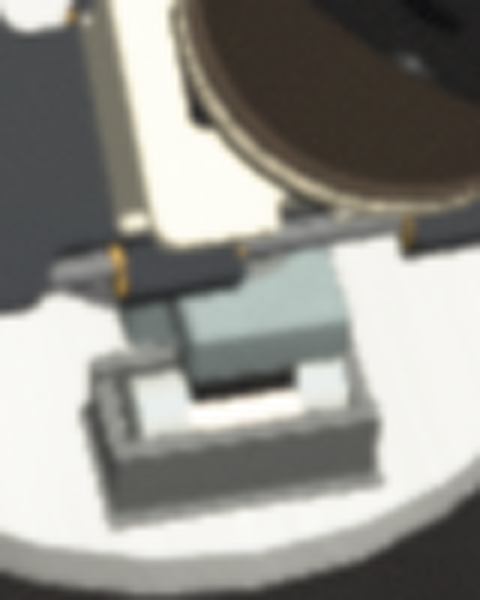

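```bash
cat > pad.py <<'E'
import sys,glob
from bench import vision
import cv2,numpy as np
from h import cloud
c=vision.read_camera("side") if len(sys.argv)<2 else np.load(sys.argv[1])
img=c["image"];g=cv2.cvtColor(img,cv2.COLOR_BGR2GRAY).astype(float)
P=cloud(c)
K=c["mtx"];k1=float(c["k1"]);T=np.array(c["pose"])
def z_on_plane(u,v,Y):
    p=np.array([(u-K[0,2])/K[0,0],(v-K[1,2])/K[1,1]]);q=p.copy()
    for _ in range(8): q=p/(1+k1*(q@q))
    d=T[:3,:3]@np.array([q[0],q[1],1]);t=(Y-T[1,3])/d[1]; return (T[:3,3]+t*d)
for u in range(334,350,2):
    col=cv2.GaussianBlur(g,(3,1),0)[240:266,u]
    # pad: dark -> fuse bright
    i=np.argmin(col[:20]); mid=(col[i]+col[i:i+8].max())/2
    j=i+np.where(col[i:]>mid)[0][0]; f=j-1+(mid-col[j-1])/(col[j]-col[j-1])
    k=i-np.where(col[:i][::-1]>col[i]+25)[0][0]
    print(u,"pad rows",240+k,round(240+f,2),"bottom pt",np.round(z_on_plane(u,240+f,-131),1),"grays",col[::1].astype(int)[4:26])
for u in (324,325,326,355,356,357):
    q=P[246:268,u]; print(u,np.round(q[:, 1:],0).astype(int).tolist())
E
python3 pad.py; echo; python3 pad.py pics/f_side.npz | tail -6
```

```text
334 pad rows 254 256.47 bottom pt [ 590.4 -131.    64.9] grays [191 187 170 136 120 117 116 112 103  76  50  44  99 204 251 252 245 207
 159 140 115  96]
336 pad rows 253 256.27 bottom pt [ 593.8 -131.    64.5] grays [191 184 160 130 118 116 115 112 101  68  45  50 121 221 252 252 243 199
 156 138 107  93]
338 pad rows 253 255.89 bottom pt [ 597.2 -131.    64.6] grays [191 181 152 126 117 115 113 110  95  63  42  65 157 240 252 250 234 179
 148 134 105  93]
340 pad rows 253 255.58 bottom pt [ 600.6 -131.    64.6] grays [188 174 142 123 117 114 111 103  79  51  41  85 192 250 253 247 214 163
 141 116  97  93]
342 pad rows 252 255.33 bottom pt [ 604.  -131.    64.3] grays [185 164 133 119 117 114 112 102  70  46  50 116 217 251 252 243 199 157
 138 105  92  92]
344 pad rows 252 254.88 bottom pt [ 607.3 -131.    64.6] grays [181 154 128 119 116 114 111 100  65  43  65 158 241 252 250 234 181 151
 138 105  92  92]
346 pad rows 252 254.58 bottom pt [ 610.7 -131.    64.5] grays [176 145 125 118 115 113 106  86  55  42  85 193 250 253 247 214 162 142
 120  99  92  92]
348 pad rows 249 254.4
[... 2825 characters left out ...]
42], [-138, 39], [-138, 35]]
356 [[-149, 107], [-148, 103], [-147, 99], [-148, 97], [-121, 59], [-122, 58], [-125, 59], [-125, 56], [-127, 55], [-127, 54], [-130, 54], [-130, 51], [-134, 54], [-135, 54], [-138, 54], [-137, 51], [-140, 51], [-137, 44], [-138, 44], [-137, 40], [-137, 36], [-139, 37]]
357 [[-148, 104], [-149, 104], [-148, 100], [-146, 95], [-115, 50], [-116, 50], [-118, 50], [-125, 55], [-127, 56], [-128, 54], [-128, 52], [-130, 51], [-134, 55], [-136, 54], [-138, 54], [-138, 51], [-140, 51], [-140, 49], [-138, 43], [-135, 36], [-139, 39], [-137, 34]]pad.py:21: RuntimeWarning: invalid value encountered in cast
  q=P[246:268,u]; print(u,np.round(q[:, 1:],0).astype(int).tolist())
```

```bash
python3 pad.py pics/k_side.npz 2>&1 | grep pad; python3 - <<'E'
import numpy as np,cv2
from h import cloud
c=np.load("pics/k_side.npz")
P=cloud(c)
for u in (340,344): print(u,np.round(P[244:262,u,1:],0).tolist())
E
```

```text
pad.py:21: RuntimeWarning: invalid value encountered in cast
334 pad rows 252 254.54 bottom pt [ 590.2 -131.    70.1] grays [189 185 168 135 118 116 114 112 101  77 107 217 254 254 254 252 245 206
336 pad rows 253 254.35 bottom pt [ 593.5 -131.    69.6] grays [190 182 159 128 117 115 114 111  99  73 127 229 254 254 254 251 243 197
338 pad rows 252 254.01 bottom pt [ 596.9 -131.    69.7] grays [190 179 151 125 116 114 112 108  94  80 166 246 254 254 253 250 233 178
340 pad rows 251 253.64 bottom pt [ 600.3 -131.    69.8] grays [187 173 141 123 116 113 111 100  76  94 206 253 254 254 252 246 213 161
342 pad rows 252 253.4 bottom pt [ 603.6 -131.    69.5] grays [182 162 133 119 115 113 110  98  73 121 226 254 254 254 252 243 198 155
344 pad rows 251 253.03 bottom pt [ 607.  -131.    69.6] grays [179 153 127 118 116 113 111  99  83 166 246 254 254 253 250 233 180 150
346 pad rows 250 252.67 bottom pt [ 610.4 -131.    69.7] grays [175 144 123 117 114 111 103  83  96 205 253 254 254 253 247 213 162 142
348 pad rows 247 252.53 bottom pt [ 613.8 -131.    69.1] grays [167 136 121 118 114 111 106  95 126 216 251 252 252 251 241 197 156 138
340 [[-145.0, 113.0], [-145.0, 110.0], [-147.0, 111.0], [-149.0, 110.0], [-148.0, 106.0], [-146.0, 102.0], [-148.0, 102.0], [-148.0, 99.0], [-147.0, 96.0], [-129.0, 69.0], [-129.0, 66.0], [-125.0, 57.0], [-125.0, 55.0], [-127.0, 55.0], [-128.0, 53.0], [-128.0, 51.0], [-129.0, 50.0], [-133.0, 53.0]]
344 [[-146.0, 113.0], [-145.0, 109.0], [-148.0, 110.0], [-148.0, 108.0], [-148.0, 105.0], [-148.0, 103.0], [-147.0, 99.0], [-148.0, 98.0], [-129.0, 70.0], [-130.0, 69.0], [-123.0, 57.0], [-125.0, 56.0], [-126.0, 54.0], [-127.0, 53.0], [-130.0, 55.0], [-129.0, 50.0], [-134.0, 55.0], [-136.0, 55.0]]
```

Call:
{"op": "jog_arm", "data": {"motion": [[[0.0009,-0.0001,0,-10,5],[0.0018,-0.0004,0,-20,5]]]}}

```text
time: 21.35
eef_pos: [604.3, -115.6, 131.3]
tool_rot: [[0.93, -0.293, 0.22], [-0.365, -0.802, 0.473], [0.038, -0.521, -0.853]]
wrist_force: [6.0, 4.1, -4.5]
width: 35.9
```

```bash
python3 s.py; python3 pad.py 2>&1| grep pad | cut -c1-70
```

```text
21.35 q [ 20.2  31.5   5.4 103.4 -43.9  54.3  33.3] p [ 604.3 -115.6  131.3] F [ 5.97  4.09 -4.52] T [-0.038 -0.243 -0.295] w 35.9 head 65.0 tilt 31.5 jaw -21.4
334 pad rows 254 257.19 bottom pt [ 590.5 -131.    63. ] grays [191 18
336 pad rows 254 256.83 bottom pt [ 593.9 -131.    63. ] grays [191 18
338 pad rows 253 256.49 bottom pt [ 597.3 -131.    63. ] grays [191 18
340 pad rows 253 256.28 bottom pt [ 600.7 -131.    62.7] grays [189 17
342 pad rows 253 255.91 bottom pt [ 604.1 -131.    62.8] grays [184 16
344 pad rows 252 255.6 bottom pt [ 607.5 -131.    62.7] grays [181 155
346 pad rows 252 255.35 bottom pt [ 610.9 -131.    62.4] grays [177 14
348 pad rows 247 255.14 bottom pt [ 614.3 -131.    62.1] grays [169 13
```

Call:
{"op": "jog_arm", "data": {"motion": [[[0,0,0,0,65],[0,0,0,0,65],[-0.0008,0.0002,0,10,65],[-0.0016,0.0003,0,20,65],[-0.0025,0.0003,0,30,65],[-0.0034,0.0001,0,40,65],[-0.0042,-0.0003,0,50,65],[-0.005,-0.0007,0,60,65]]]}}

```text
time: 22.4
eef_pos: [599.5, -116.9, 131.1]
tool_rot: [[0.784, 0.545, -0.298], [0.62, -0.657, 0.429], [0.038, -0.521, -0.853]]
wrist_force: [0.4, 0.2, 0.1]
width: 60.1
```

```bash
python3 s.py
```

```text
22.4 q [ 17.8  44.9  -1.1  76.1 -18.2  84.9  61.7] p [ 599.5 -116.9  131.1] F [0.42 0.23 0.13] T [-0.443 -0.448 -0.004] w 60.1 head 124.8 tilt 31.5 jaw 38.4
```

Call:
{"op": "jog_arm", "data": {"motion": [[[0,0,0,0,5],[0,0,0,0,5],[0,0,0,0,5],[0,0,0,0,5],[0.0008,0.0005,0,-10,5],[0.0017,0.0008,0,-20,5]]]}}

```text
time: 23.15
eef_pos: [601.3, -116.5, 131.2]
tool_rot: [[0.951, 0.282, -0.13], [0.308, -0.806, 0.506], [0.038, -0.521, -0.853]]
wrist_force: [2.5, 4.7, -4.8]
width: 35.2
```

```bash
python3 s.py;  python3 pad.py 2>&1| grep pad | cut -c1-70
```

```text
23.15 q [ 20.1  40.9   1.1  84.3 -26.8  76.   51.2] p [ 601.3 -116.5  131.2] F [ 2.48  4.75 -4.82] T [-0.259 -0.627 -0.234] w 35.2 head 104.4 tilt 31.5 jaw 17.9
334 pad rows 254 257.48 bottom pt [ 590.5 -131.    62.2] grays [154 16
336 pad rows 254 257.16 bottom pt [ 593.9 -131.    62.1] grays [163 17
338 pad rows 254 256.73 bottom pt [ 597.3 -131.    62.4] grays [102 10
340 pad rows 254 256.49 bottom pt [ 600.7 -131.    62.1] grays [ 77  9
342 pad rows 253 256.29 bottom pt [ 604.1 -131.    61.7] grays [101 13
344 pad rows 252 255.92 bottom pt [ 607.5 -131.    61.8] grays [138 14
346 pad rows 252 255.6 bottom pt [ 610.9 -131.    61.8] grays [166 144
  File "pad.py", line 18, in <module>
```

Call:
{"op": "jog_arm", "data": {"motion": [[[0.0009,0.0002,0,-10,5],[0.0018,0.0002,0,-20,5]]]}}

```text
time: 23.45
eef_pos: [602.7, -116.3, 131.4]
tool_rot: [[0.998, -0.027, 0.061], [-0.055, -0.852, 0.52], [0.038, -0.523, -0.852]]
wrist_force: [7.0, 8.0, -8.3]
width: 35.4
```

```bash
python3 s.py; python3 pad.py 2>&1| grep pad | cut -c1-70; python3 pic.py o
```

```text
23.45 q [ 21.3  36.1   3.2  94.3 -35.6  65.1  41.3] p [ 602.7 -116.3  131.4] F [ 6.97  7.98 -8.27] T [-0.101 -0.846 -0.416] w 35.4 head 83.3 tilt 31.6 jaw -3.2
334 pad rows 254 257.48 bottom pt [ 590.5 -131.    62.2] grays [191 18
336 pad rows 254 257.16 bottom pt [ 593.9 -131.    62.1] grays [191 18
338 pad rows 254 256.72 bottom pt [ 597.3 -131.    62.4] grays [191 18
340 pad rows 253 256.5 bottom pt [ 600.7 -131.    62.1] grays [189 175
342 pad rows 253 256.29 bottom pt [ 604.1 -131.    61.7] grays [184 16
344 pad rows 252 255.93 bottom pt [ 607.5 -131.    61.8] grays [181 15
346 pad rows 252 255.6 bottom pt [ 610.9 -131.    61.8] grays [176 145
348 pad rows 252 255.45 bottom pt [ 614.4 -131.    61.3] grays [168 13
```

View pics/o_crop.png

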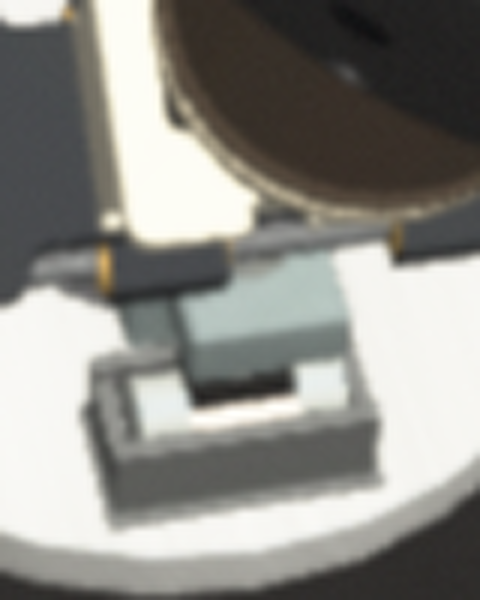

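Call:
{"op": "jog_arm", "data": {"motion": [[[0,0,0,0,5],[-0.0005,0,0,7,5],[-0.001,0,0,15,5],[-0.001,0,0,15,5]]]}}

```text
time: 24.05
eef_pos: [601.6, -116.3, 131.5]
tool_rot: [[0.978, 0.193, -0.074], [0.203, -0.831, 0.519], [0.038, -0.523, -0.852]]
wrist_force: [1.5, 1.3, -0.5]
width: 35.3
```

```bash
python3 s.py; python3 pad.py 2>&1| grep pad | cut -c1-70
```

```text
24.05 q [ 20.8  39.6   1.6  87.1 -29.3  73.   48.2] p [ 601.6 -116.3  131.5] F [ 1.49  1.34 -0.55] T [-0.489 -0.109  0.016] w 35.3 head 98.2 tilt 31.6 jaw 11.7
pad.py:21: RuntimeWarning: invalid value encountered in cast
334 pad rows 254 257.49 bottom pt [ 590.5 -131.    62.1] grays [ 94 14
336 pad rows 254 257.17 bottom pt [ 593.9 -131.    62.1] grays [142 17
338 pad rows 254 256.72 bottom pt [ 597.3 -131.    62.4] grays [178 17
340 pad rows 253 256.5 bottom pt [ 600.7 -131.    62.1] grays [185 174
342 pad rows 253 256.31 bottom pt [ 604.1 -131.    61.7] grays [184 16
344 pad rows 253 255.92 bottom pt [ 607.5 -131.    61.8] grays [181 15
346 pad rows 252 255.6 bottom pt [ 610.9 -131.    61.8] grays [176 146
348 pad rows 252 255.45 bottom pt [ 614.4 -131.    61.3] grays [168 13
```

Call:
{"op": "jog_arm", "data": {"motion": [[[0,0,0,0,65],[0,0,0,0,65],[0,0,0.02,0,65],[0,0,0.05,0,60],[0,0.01,0.08,-3,30],[0.001,0.03,0.1,-6,5],[0.003,0.05,0.11,-9,0],[0.003,0.06,0.11,-9,0]]]}}

```text
time: 25.1
eef_pos: [604.8, -55.4, 244.0]
tool_rot: [[0.998, 0.061, 0.012], [0.046, -0.851, 0.523], [0.042, -0.522, -0.852]]
wrist_force: [-0.8, -0.3, 0.1]
width: 19.9
```

```bash
python3 s.py; python3 pad.py 2>&1| grep pad | cut -c1-70; python3 - <<'E'
from bench import vision
import cv2
c=vision.read_camera("wrist");cv2.imwrite("pics/p_wrist.png",c["image"])
c=vision.read_camera("side");cv2.imwrite("pics/p_side.png",c["image"])
E
```

```text
25.1 q [ 16.1  28.9   2.7  89.1 -32.5  75.   34.1] p [604.8 -55.4 244. ] F [-0.77 -0.33  0.13] T [-0.613 -0.063 -0.021] w 19.9 head 88.7 tilt 31.6 jaw 2.6
334 pad rows 254 257.5 bottom pt [ 590.6 -131.    62.1] grays [190 185
336 pad rows 254 257.16 bottom pt [ 593.9 -131.    62.1] grays [190 18
338 pad rows 254 256.73 bottom pt [ 597.3 -131.    62.4] grays [189 18
340 pad rows 254 256.5 bottom pt [ 600.7 -131.    62.1] grays [187 173
342 pad rows 253 256.3 bottom pt [ 604.1 -131.    61.7] grays [183 163
344 pad rows 253 255.92 bottom pt [ 607.5 -131.    61.8] grays [179 15
346 pad rows 252 255.61 bottom pt [ 610.9 -131.    61.7] grays [175 14
348 pad rows 252 255.46 bottom pt [ 614.4 -131.    61.2] grays [166 13
```

View pics/p_wrist.png

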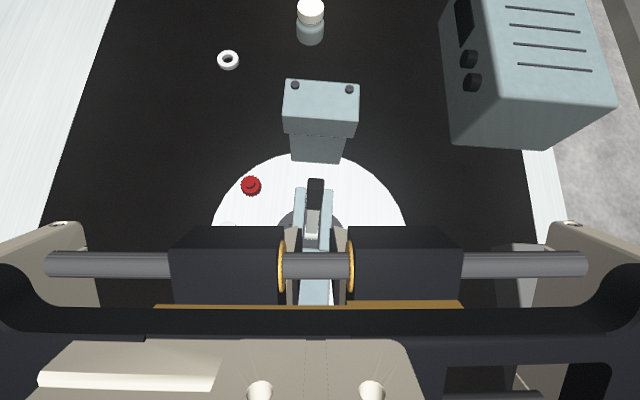

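View pics/p_side.png

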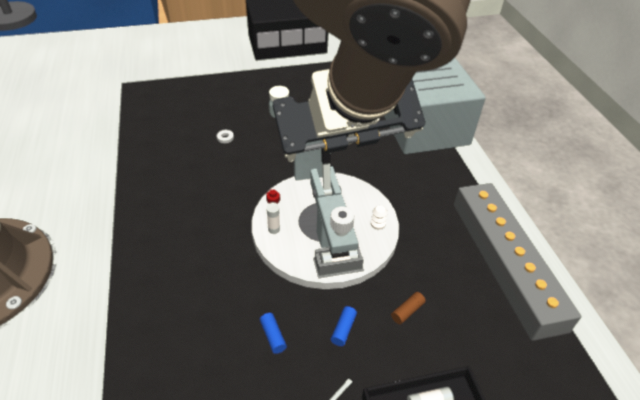

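Call:
{"op": "jog_arm", "data": {"motion": [[[0,0.003,-0.04,0,0],[0,0.01,-0.076,0,0],[0,0.025,-0.076,0,0],[0,0.025,-0.076,0,0]]]}}

```text
time: 25.75
eef_pos: [604.8, -29.7, 166.8]
tool_rot: [[0.998, 0.062, 0.008], [0.049, -0.85, 0.525], [0.039, -0.523, -0.851]]
wrist_force: [0.3, -0.5, -0.0]
width: 0.2
```

```bash
python3 s.py; python3 - <<'E'
from bench import vision
import cv2
c=vision.read_camera("wrist");cv2.imwrite("pics/q_wrist.png",c["image"])
E
```

```text
25.75 q [ 14.9  32.6   1.2  94.9 -34.4  66.   37.4] p [604.8 -29.7 166.8] F [ 0.35 -0.46 -0.05] T [-0.626 -0.125  0.024] w 0.2 head 89.1 tilt 31.7 jaw 2.8
```

View pics/q_wrist.png

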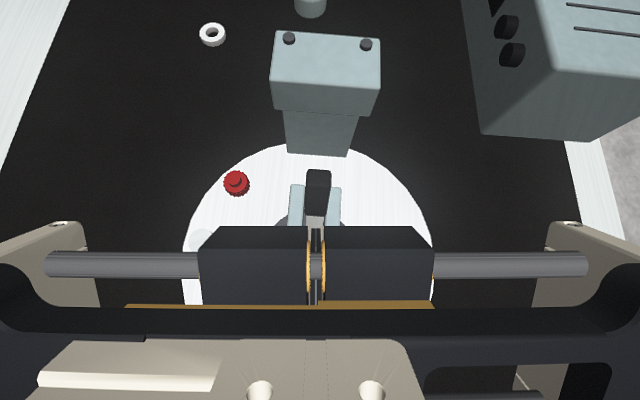

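Call:
{"op": "jog_arm", "data": {"motion": [[[0,0.015,0.001,0,0],[0,0.03,0,0,0],[0,0.045,-0.005,0,0],[0,0.06,-0.013,0,0],[0,0.0693,-0.0213,0,0]]]}}

```text
time: 26.42
eef_pos: [605.0, 40.0, 145.4]
tool_rot: [[0.998, 0.063, 0.009], [0.049, -0.85, 0.524], [0.041, -0.523, -0.852]]
wrist_force: [0.6, -3.4, 1.7]
width: 0.5
```

```bash
python3 s.py; python3 - <<'E'
from bench import vision
import cv2
c=vision.read_camera("wrist");cv2.imwrite("pics/r_wrist.png",c["image"])
E
```

```text
26.425 q [ 10.   32.3  -0.8  99.  -36.5  59.5  34.7] p [605.   40.  145.4] F [ 0.61 -3.4   1.73] T [-1.175 -0.192 -0.085] w 0.5 head 89.0 tilt 31.6 jaw 2.8
```

View pics/r_wrist.png

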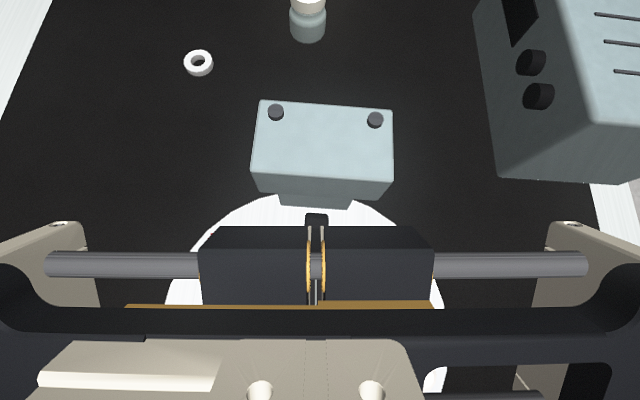

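Call:
{"op": "jog_arm", "data": {"motion": [[[0,0.0066,-0.0072,0,0],[0,0.0145,-0.0188,0,0],[0,0.0176,-0.0254,0,0],[0,0.0195,-0.0324,0,0],[0,0.0195,-0.034,0,0]]]}}

```text
time: 27.1
eef_pos: [604.6, 61.1, 111.2]
tool_rot: [[0.998, 0.063, 0.007], [0.05, -0.849, 0.526], [0.04, -0.525, -0.85]]
wrist_force: [-4.2, -4.8, 18.1]
width: 0.1
```

```bash
python3 s.py; python3 - <<'E'
from bench import vision
import cv2
c=vision.read_camera("wrist");cv2.imwrite("pics/t_wrist.png",c["image"])
E
python3 pic.py t
```

```text
27.1 q [  8.9  34.5  -1.9 101.1 -38.1  55.1  36. ] p [604.6  61.1 111.2] F [-4.21 -4.83 18.08] T [0.355 0.705 0.458] w 0.1 head 89.2 tilt 31.7 jaw 2.9
```

View pics/t_wrist.png

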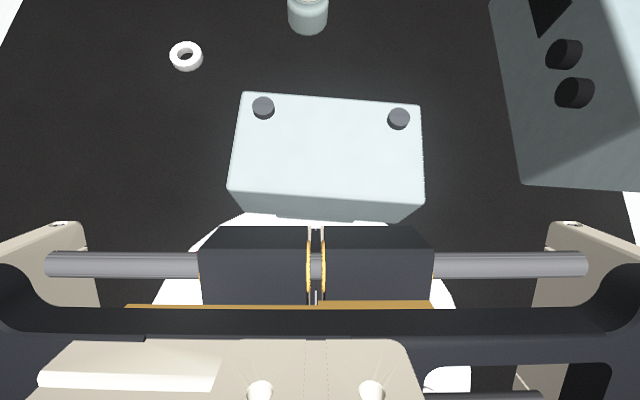

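View pics/t_crop.png

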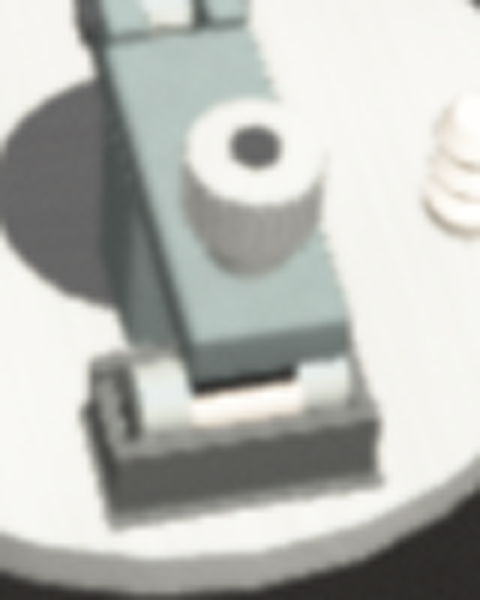

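Call:
{"op": "jog_arm", "data": {"motion": [[[0,-0.003,0.01,0,0],[0,-0.02,0.035,0,0],[0,-0.045,0.075,0,0],[0,-0.075,0.125,0,0],[-0.03,-0.09,0.18,0,0],[-0.08,-0.1,0.24,0,0],[-0.13,-0.11,0.28,0,0],[-0.17,-0.12,0.3,0,0]]]}}

```text
time: 28.2
eef_pos: [435.7, -58.1, 411.5]
tool_rot: [[0.998, 0.065, 0.008], [0.051, -0.849, 0.526], [0.041, -0.524, -0.85]]
wrist_force: [-0.9, -1.1, -0.6]
width: 0.4
```

```bash
python3 s.py; python3 pad.py 2>&1| grep pad | cut -c1-70; python3 - <<'E'
from bench import vision
import cv2,numpy as np
from h import cloud
for n in ("side","top"):
    c=vision.read_camera(n);cv2.imwrite(f"pics/v_{n}.png",c["image"]);np.savez(f"pics/v_{n}.npz",**c)
    P=cloud(c)
    for tag,Q in (("now",P),("start",cloud(np.load(f"pics/a_{n}.npz")))):
        m=(abs(Q[...,0]-604.8)<4)&(Q[...,1]>36)&(Q[...,1]<62)&(Q[...,2]>70)&(Q[...,2]<140)
        q=Q[m]; print(n,tag,"lever grip",len(q),np.round(np.polyfit(q[:,1],q[:,2],1),3) if len(q)>3 else "",np.round(np.median(q,0),1) if len(q) else "")
        m=(abs(abs(Q[...,0]-602)-24)<3)&(abs(Q[...,1]+121)<4)&(Q[...,2]>40)&(Q[...,2]<90);print("  cap z",m.sum(),np.round(np.median(Q[m][:,2]),1) if m.any() else "")
E
```

```text
28.2 q [ 20.1   8.2   4.8  95.  -29.4  90.9  31.8] p [435.7 -58.1 411.5] F [-0.89 -1.14 -0.59] T [-0.654 -0.111 -0.043] w 0.4 head 89.2 tilt 31.7 jaw 2.9
334 pad rows 253 255.42 bottom pt [ 590.3 -131.    67.7] grays [190 18
336 pad rows 253 255.07 bottom pt [ 593.6 -131.    67.7] grays [190 18
338 pad rows 253 254.7 bottom pt [ 597.  -131.    67.8] grays [190 179
340 pad rows 252 254.42 bottom pt [ 600.4 -131.    67.7] grays [188 17
342 pad rows 252 254.16 bottom pt [ 603.8 -131.    67.5] grays [183 16
344 pad rows 252 253.78 bottom pt [ 607.1 -131.    67.6] grays [180 15
346 pad rows 251 253.47 bottom pt [ 610.5 -131.    67.5] grays [175 14
348 pad rows 247 253.25 bottom pt [ 613.9 -131.    67.2] grays [167 13
side now lever grip 49 [6.00000e-03 1.09276e+02] [604.9  46.9 109.7]
  cap z 21 62.7
side start lever grip 40 [2.00000e-02 1.08106e+02] [604.7  49.7 109. ]
  cap z 23 62.4
top now lever grip 73 [3.00000e-03 1.07802e+02] [604.5  49.1 108. ]
  cap z 18 61.3
top start lever grip 74 [1.10000e-02 1.07485e+02] [604.5  49.  107.9]
  cap z 16 62.0
```

View pics/v_top.png

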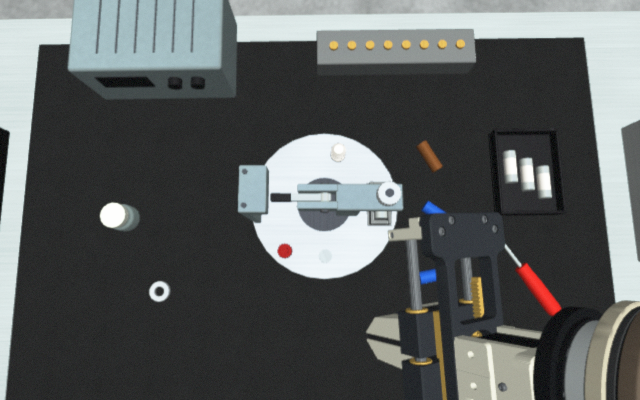

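View pics/v_side.png

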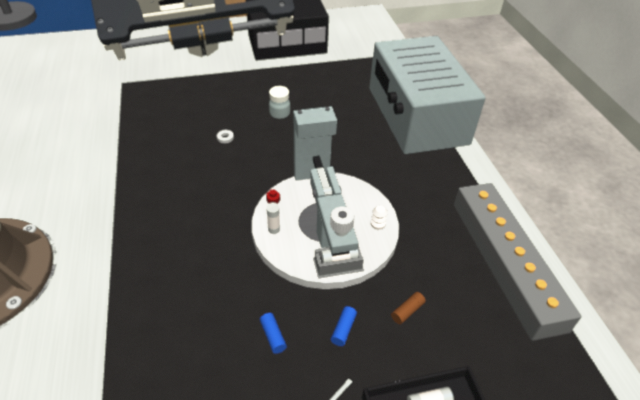

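```bash
python3 - <<'E'
from bench import ticket
print(ticket.hand_in())
E
```

```text
the job is handed in; nothing more can be done
None
```

I flipped the lever up, turned the knob clockwise until the pad bore on the fuse, and pushed the lever fully down again. The job is handed in, at about 28 s on the robot's clock. The hand-in gave no verdict, so the result rests on my own checks.

- **Tool lean:** the moves only allow a turn about the vertical. To get the lean, I drove the arm to its upper reach limit, where it tilted the tool about 36°. That had dropped to about 32° by the time I closed the lever.
- **Knob:** I turned it over three grasps. The pad stopped moving, while the knob kept turning about 2.8 mm further. I then backed it off about 15°, which left an estimated 1.5 mm of squeeze with the lever up.
- **Lever, last check:** it is level and matches its starting height to within 1 mm. The closing push ended against the stop at about 18 N.
- **Pad and fuse, last check:** the pad rose 5.7 mm as the lever closed, close to the expected 6 mm. That gives an estimated final squeeze of 7 to 7.5 mm. The fuse looked in place in the camera view, but I did not measure its centring or the clamping force.
- **Other parts:** the spare fuse, porcelain stub and red knob look unmoved in both views. The gripper is clear of everything.

**What went wrong:** in the first knob grasp the arm reached a joint limit and the wrist force rose to about 107 N, against the 120 N limit. I released at once and changed the direction of approach. That grasp appears to have slipped, because the knob moved the pad less than the turn angle implied. The touch point therefore comes from watching the pad in the images, not from counting turns.

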